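# Load the slide carrier under the stage clips and swing the microscope over it

## Robot

A 6-joint arm with a two-finger parallel gripper is mounted at the origin on the work surface. World frame = base frame: x ahead of the robot, y to its left, z up, the work surface at z = 0. Lengths are in mm, angles in rad, forces in N, time in s.
With the tool pointing down it reaches from about 425 to 1125 mm from the base axis. Payload 14.9 kg.
Tool frame: the origin (TCP) lies at the very end of the fingers, on their centre line; the grasp point (between the pads) lies 19 mm behind it; z points along the fingers, y is the line along which they close (so a half turn about z gives the same grasp; the last joint's range is limited). The gripper opens to 91 mm and grips with 3 to 60 N. Pads are 32 mm wide; open, the fingers measure 118 mm over their backs; the gripper's body (76 mm by 178 mm) begins 60 mm behind the grasp point.
Start: joints at [1.237, 0.379, 1.734, -0, 1.028, -0.033], TCP at [207.406, 668.581, 213.932] pointing down, gripper open.
Joint ranges: [-2.77, 2.77], [-0.74, 2.19], [0, 2.66], [-1.06, 4.2], [0.31, 2.87], [-3.08, 3.08]. Speed limits (rad/s): [1.89, 1.89, 2.39, 3.14, 3.14, 3.14].

## Interface

Orientations are given as a unit quaternion [w, x, y, z].
In Python, from plant import manip gives the robot as it stands.
- The arm moves only by the tool carry_out, never from a script. Its argument "steps" is a list of rows, each an object with "slide": the shift along the tool's x, y, z in cm, a list of three; "dr": the turn, a rotation vector about the tool's x, y, z in degrees, a list of three; "hand": the finger opening in cm, from 0 to 9.12. In form: [{"slide": [tx, ty, tz], "dr": [ax, ay, az], "hand": hand}, ...]. A call has 1 to 5 rows; each row is the pose to reach, as a shift and turn from the pose commanded when the call began, along the tool's axes at that moment; what a row does not reach only later rows make up. A row lasts 1/8 s, in which the tool goes at most 62.5 mm and 10.7 degrees, less where a joint would pass 70% of its speed; a pose out of reach is approached as far as the arm can. A call with a gripper value outside its range is refused whole. The fingers move at their own pace and stop on an object; "grip_force" is the grip in N (left out, the last holds). Time passes only in rows, so rows that repeat a pose let the fingers close. It gives the time, the measured TCP pose, the force, the opening and the grip force at its end, in the units of the state.
- manip.get_state(): the state, without advancing time (a new reading comes with each control period).
- manip.grab_frame(name): name is "side" or "top" or "wrist"; returns a dict with "pixels" (420x560x3 uint8, red, green, blue), "mtx" (3x3 intrinsics, pixels), "rvec" (rotation vector, rad) and "tvec" (3), from world to camera coordinates, as OpenCV has them. Camera axes: x right, y down, z forward; pixel columns grow to the right and rows downward; lengths in mm; the calibration is good to about 2 mm. A picture is of the moment at which its call begins. There is no depth.
- manip.hand_in(): hands the job in; it is judged then, once.
The state is a dict: "time": time; "qpos": joint angles; "joint_velocities": joint speeds; "joint_efforts": joint torques, N m; "tcp_pos": TCP position; "orientation": TCP orientation; "ft_force": force on the tool from outside, world axes, zero at the start; "torque": the same for the moment, N m; "opening": opening from 0.0 (shut) to 1.0 (fully open); "grip_force": force on a finger pad.
Only numpy, scipy, OpenCV 4.12 (cv2) and the standard library are available. Lean on these libraries where they do the work, as an engineer would, in place of code of your own. Each camera call takes 0.05 s, during which the arm holds its last target. There are 200 camera calls.

## Task

Load the narrow slide carrier onto the stage of the digital microscope: lay it flat on the stage, slide it nose first under the two sprung clips and into the pocket of the retaining block, and press it home against the end stop inside, through the stop's light spring until it is solid, with a firm steady push of about 10 N, never more than 15 N on the stop and without bearing down hard on the stage. Let go of it, then swing the microscope from the side over the stage until its arm meets its stop and let go of that too. Leave the wide carrier and the other things on the desk where they are.

Things in the scene. Friction and masses are not known exactly. Their poses are not given: they have to be found in the camera images.
- stand: White microscope stand fixed on the desk, 245 x 170 x 20 mm. Origin: on the desk under the middle of the base; x points along the loading direction (free front edge towards pillar), z up. Its black stage, top 24 mm above the desk, spans x = -115 to +63 mm, y = +-70 mm. Pillar: 20 mm thick, 186 mm high, at x = +95 mm. The front of the stage is open from above; base front edge at x = -120 mm.
- pocket_mouth (a point): Mouth of the pocket, mid-width, at stage level (10 mm along +x from the stand's origin); axes as the stand's. The aluminium retaining block reaches 48 mm further in x, y = +-31.5 mm, 15.5 mm high. Its undercut pocket opens to -x: 43 mm wide, 7.5 mm high, roof 8 mm thick. Slanted lead-in cheeks in front of it, from 14 mm before the mouth, widen the entry to about 56 mm.
- clip_toes (a point): Point on the stage midway between the toes of the two sprung steel clips, 24 mm before the mouth; axes as the stand's. The clips run forward from the block's roof at y = +-16.5 mm; toes 2.5 mm above the stage when empty, upturned tips 15 mm further to -x, 10 mm above the stage. A carrier lifts them: 3 to 9 N at entry, then a drag of 2 to 6 N, and they hold it.
- end_stop: Holder of the end stop on the block's roof. Origin: on the stage, under the roof, 40 mm inside the mouth; axes as the stand's. The stop itself is inside the pocket, out of sight: a steel bar 36 mm wide, set to a different depth each time. Its face is anywhere from 15 to 33 mm inside the mouth: feel for it. It gives way 3 mm against a light spring of 1 to 2 N, then it is solid: home.
- carrier: Narrow slide carrier, loose on the desk: aluminium plate 112 x 40 x 6 mm, its nose bevelled on top over the last 10 mm down to 2.4 mm, with a glass slide let into its top, 63 to 126 g. Origin: centre of its underside; x points to its nose, z up. A black grip lug, 22 mm long (x) x 20 mm wide (y), stands on the plate near the tail, its centre 42 mm behind the origin (x = -42 mm), its top 34 mm above the underside.
- carrier_nose (a point): Middle of the lower edge of the carrier's nose, 56 mm ahead of its origin; axes as the carrier's.
- carrier_lug (a point): Centre of the top of the carrier's grip lug: 42 mm behind the origin, 34 mm above the underside.
- swing_arm (a joint): Angle (rad) of the arm that turns about the stand's pillar and carries the microscope. 0: over the stage, arm pointing to the stand's -x, against a hard stop. It grows as the arm swings out towards the stand's +y, up to 1.75. Starts at 1.3 to 1.6. Stiff hinge, stays where it is left; it takes 1 to 2 N at the microscope to move it.
- scope_top (a point): Centre of the top end of the microscope, a grey upright tube of 33 mm diameter, 200 mm above the desk and 111 mm from the pillar's axis. The upper 46 mm of the tube stand free above its 42 mm black ring holder; the tube's lower end is 44 mm above the stage.
- wide_carrier: A second carrier, of another kind, loose on the desk: plate 112 x 66 x 6 mm with a round glass and the same lug. Too wide for the pocket; not to be used. Origin: centre of its underside.
- petri_dish: Bystander: clear round dish, 90 mm across, 16 mm high. Origin: centre of its underside.
- dropper_bottle: Bystander: small amber bottle, 36 mm across, 75 mm high. Origin: centre of its underside.
- slide_box: Bystander: flat grey box for slides, 90 x 120 x 30 mm. Origin: centre of its underside.
- eraser: Bystander: white eraser, 34 x 16 x 12 mm. Origin: centre of its underside.
- tweezers: Bystander: steel tweezers, 110 mm long, lying flat. Origin: middle, on the desk.
Things that resemble listed ones, but are neither listed nor needed, are in the scene too. Leave any yellow look-alike of the carrier alone.

How it is judged:
By the outcome, as a careful person would: the job done as asked, in the order asked, and still so for the second after the job is handed in, with the robot touching nothing.
It also fails if it takes over 72 s, if anything falls off the work surface, if the arm or the gripper's body presses on something with over 40 N, if the wrist force passes 120 N, or if a joint passes its speed limit or range.

## Working session

There is one attempt and no reset: what is moved stays moved. The work goes in short steps, Python scripts to look and compute and a tool call to move; the robot and the scene stay as the last step left them, time stands still between calls to the robot, and variables do not carry over. Pictures are saved under pics/ and viewed, at most 10 in all, crops included, and the job is handed in when it is done.

Besides the shell and the picture viewer there is one more tool, called after "Request:" as a command line: name --argument value ..., lists and objects as JSON in quotes. carry_out: Moves the arm, as the interface text tells. Its arguments: {"type":"object","properties":{"steps":{"type":"array"},"grip_force":{"type":"number"}},"required":["steps"]}

```bash
mkdir -p pics
cat > h.py <<'E'
import numpy as np, cv2
from scipy.spatial.transform import Rotation as R
from plant import manip
def grab(n,save=None):
    f=manip.grab_frame(n)
    if save: cv2.imwrite('pics/'+save,cv2.cvtColor(f['pixels'],cv2.COLOR_RGB2BGR))
    np.savez('pics/'+n+'.npz',**{k:np.array(v) for k,v in f.items()})
    return f
def load(n): return np.load('pics/'+n+'.npz')
def ray(f,u,v,z):
    Rm,_=cv2.Rodrigues(np.array(f['rvec'],float)); t=np.array(f['tvec'],float).ravel()
    c=-Rm.T@t; d=Rm.T@np.linalg.solve(f['mtx'],[u,v,1.]); return c+d*(z-c[2])/d[2]
def proj(f,p):
    return cv2.projectPoints(np.array(p,float).reshape(-1,3),np.array(f['rvec'],float),np.array(f['tvec'],float),np.array(f['mtx'],float),None)[0].reshape(-1,2)
def rot(st): 
    q=st['orientation']; return R.from_quat([q[1],q[2],q[3],q[0]])
def st(): return manip.get_state()
E
python3 - <<'E'
from h import *
a=grab('top','t1.png'); b=grab('side','s1.png')
s=st(); print(s['time'],s['tcp_pos'],rot(s).as_matrix().round(3).tolist(),s['ft_force'],s['opening'])
E
```

```text
0.1 [207.28307616 668.22762377 213.3334432 ] [[-0.955, 0.296, -0.0], [0.296, 0.955, -0.001], [0.0, -0.001, -1.0]] [ 0.30578712 -0.04457496  0.06978045] 1.0004039979953159
```

View pics/t1.png

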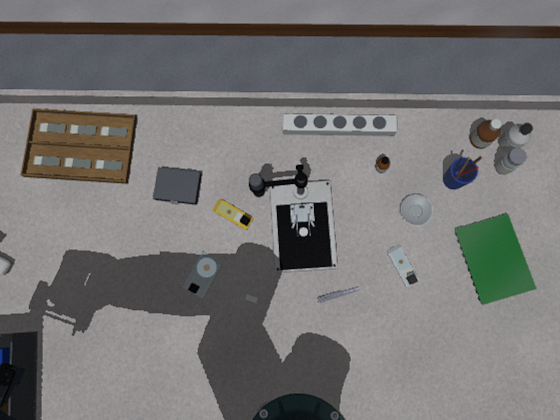

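View pics/s1.png

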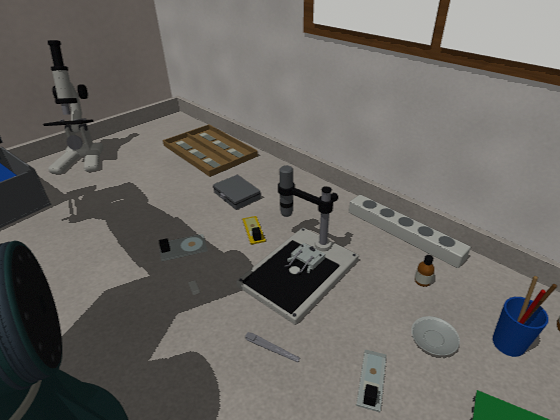

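Candidates for the carrier in the top view are the yellow look-alike (233,213), the wide carrier with a round glass (203,273), and the plain grey plate with a black lug (402,265). I choose the last one. Its lug is at about (410,280), with the nose towards the upper left. The stand is at about (305,225), and the scope has swung out to the left at (257,182).

Run:
```python
from h import *
f=load('top'); im=cv2.cvtColor(f['pixels'],cv2.COLOR_RGB2BGR)
c=cv2.resize(im[160:300,250:330],None,fx=4.2,fy=4.2,interpolation=cv2.INTER_CUBIC)
d=cv2.resize(im[235:295,375:435],None,fx=7,fy=7,interpolation=cv2.INTER_CUBIC)
o=np.zeros((600,770,3),np.uint8);o[:c.shape[0],:c.shape[1]]=c;o[:420,345:765]=d
cv2.imwrite('pics/c1.png',o)
for n,u,v,z in [('lug',410,280,34),('nose',396,248,3),('FL',277,269,20),('FR',337,269,20),('BR',331,181,20)]: print(n,ray(f,u,v,z).round(1))
```

```text
lug [ 435.3 -286.7   34. ]
nose [ 523.4 -258.     3. ]
FL [458.2  64.5  20. ]
FR [461.5 -96.3  20. ]
BR [704.7 -79.1  20. ]
```

View pics/c1.png

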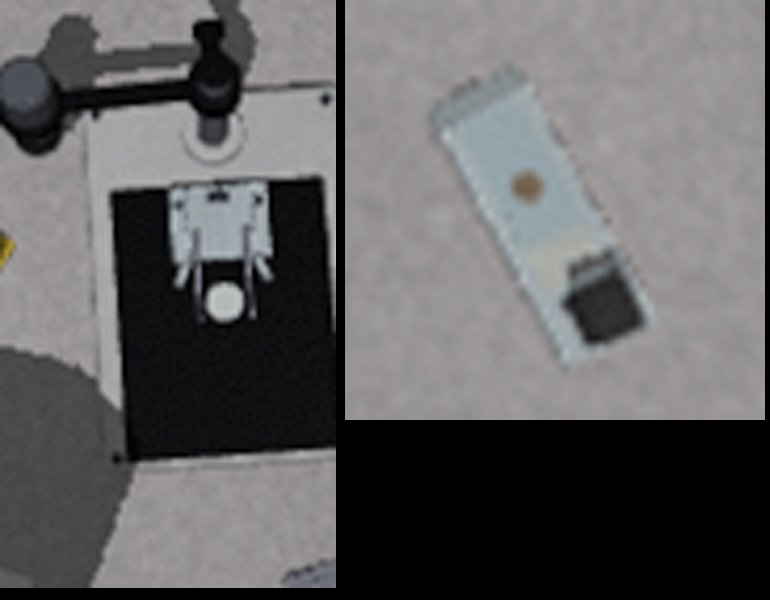

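The close crop confirms the choice: a plate with a rectangular glass, the lug at the tail (about 412,279), and the bevelled nose at the upper left. I'll fit the poses next.

```bash
cat >> h.py <<'E'
from scipy.optimize import least_squares
def fit(f,pts,px,x0):
    pts=np.array(pts,float);px=np.array(px,float)
    def w(p):
        c,s=np.cos(p[2]),np.sin(p[2]); return np.c_[p[0]+c*pts[:,0]-s*pts[:,1],p[1]+s*pts[:,0]+c*pts[:,1],pts[:,2]]
    r=least_squares(lambda p:(proj(f,w(p))-px).ravel(),x0,x_scale=[10,10,.1])
    return r.x,(proj(f,w(r.x))-px).round(1)
E
python3 - <<'E'
from h import *
f=load('top')
L=lambda u,v:(250+u/4.2,160+v/4.2); C=lambda u,v:(375+(u-345)/7,235+v/7)
s,e=fit(f,[(-115,70,24),(63,70,24),(63,-70,24),(-120,85,20),(58,31.5,39.5),(58,-31.5,39.5)],[L(128,461),L(112,190),L(324,178),L(110,463),L(168,186),L(268,182)],[580,0,0]); print('stand',s,e.tolist())
c,e=fit(f,[(-56,20,6),(56,20,2.4),(56,-20,2.4),(-56,-20,6),(-42,0,34)],[C(570,365),C(432,118),C(518,65),C(650,320),C(607,308)],[480,-270,.3]); print('car',c,e.tolist())
cw=lambda p,a:np.array([p[0]+np.cos(p[2])*a[0]-np.sin(p[2])*a[1],p[1]+np.sin(p[2])*a[0]+np.cos(p[2])*a[1]])
print('lug',cw(c,(-42,0)),'mouth',cw(s,(10,0)))
print('scope', ray(f,*L(28,83),200), 'pillar',cw(s,(95,0)))
E
```

```text
stand [ 5.76883248e+02 -5.18846770e+00  8.56947618e-02] [[0.1, -0.1], [-0.1, -0.4], [0.4, -1.0], [-1.0, 1.8], [0.6, 0.1], [0.0, -0.5]]
car [ 4.75213266e+02 -2.75539711e+02  4.73762256e-01] [[-0.6, 0.7], [-0.9, -1.3], [-0.2, -0.1], [1.1, 0.5], [0.6, 0.1]]
lug [ 437.83922506 -294.70168098] mouth [586.84655278  -4.33256855]
scope [656.17901676 111.68225432 200.        ] pillar [671.53464106   2.94257429]
```

```bash
cat >> h.py <<'E'
def tgt(x,y,z,yawdeg):
    s=st(); T=rot(s); a=np.radians(yawdeg)
    Y=np.array([np.cos(a),np.sin(a),0]);Z=np.array([0,0,-1.]);M=R.from_matrix(np.c_[np.cross(Y,Z),Y,Z])
    d=T.inv().apply(np.array([x,y,z])-s['tcp_pos'])/10
    print('slide',d.round(2).tolist(),'dr',np.degrees((T.inv()*M).as_rotvec()).round(1).tolist(),'| t',round(s['time'],2),'pos',np.round(s['tcp_pos'],1).tolist(),'F',np.round(s['ft_force'],1).tolist())
E
python3 - <<'E'
from h import *
tgt(500,200,214,95)
E
```

```text
slide [-41.83, -36.05, -0.03] dr [-0.1, -0.0, -22.2] | t 0.1 pos [207.3, 668.2, 213.3] F [0.3, -0.0, 0.1]
```

Request:
carry_out --steps '[{"slide": [-41.8, -36, 0], "dr": [0, 0, -22], "hand": 9}, {"slide": [-41.8, -36, 0], "dr": [0, 0, -22], "hand": 9}, {"slide": [-41.8, -36, 0], "dr": [0, 0, -22], "hand": 9}, {"slide": [-41.8, -36, 0], "dr": [0, 0, -22], "hand": 9}, {"slide": [-41.8, -36, 0], "dr": [0, 0, -22], "hand": 9}]'

```text
time: 0.72
tcp_pos: [373.8, 401.8, 213.9]
orientation: [-0.0, -0.042, 0.999, -0.0]
ft_force: [1.0, 0.2, -0.1]
opening: 0.985
grip_force: 0.0
```

Run:
```python
from h import *
tgt(470,-180,200,106)
```

```text
slide [-4.74, -58.78, 1.39] dr [-0.0, -0.0, -11.2] | t 0.72 pos [373.8, 401.8, 213.9] F [1.0, 0.2, -0.1]
```

Request:
carry_out --steps '[{"slide": [2, -20, 0], "dr": [0, 0, -5], "hand": 9}, {"slide": [2, -30, 0], "dr": [0, 0, -10], "hand": 9}, {"slide": [-1, -40, 0], "dr": [0, 0, -11], "hand": 9}, {"slide": [-4, -55, 0.7], "dr": [0, 0, -11], "hand": 9}, {"slide": [-4, -55, 0.7], "dr": [0, 0, -11], "hand": 9}]'

```text
time: 1.35
tcp_pos: [409.0, 92.8, 211.7]
orientation: [0.0, -0.137, 0.991, 0.0]
ft_force: [1.0, -0.4, -0.6]
opening: 0.986
grip_force: 0.0
```

Run:
```python
from h import *
tgt(460,-240,190,117)
```

```text
slide [4.15, -33.41, 2.17] dr [-0.0, 0.0, -11.2] | t 1.35 pos [409.0, 92.8, 211.7] F [1.0, -0.4, -0.6]
```

Request:
carry_out --steps '[{"slide": [-1, -6, 0], "dr": [0, 0, -5], "hand": 9}, {"slide": [-1, -12, 0], "dr": [0, 0, -11], "hand": 9}, {"slide": [0, -18, 1], "dr": [0, 0, -11], "hand": 9}, {"slide": [2.5, -25, 2], "dr": [0, 0, -11], "hand": 9}, {"slide": [4, -32, 2], "dr": [0, 0, -11], "hand": 9}]'

```text
time: 1.98
tcp_pos: [455.6, -204.7, 191.3]
orientation: [-0.0, -0.231, 0.973, 0.0]
ft_force: [0.8, 0.7, 0.9]
opening: 0.99
grip_force: 0.0
```

Run:
```python
from h import *
tgt(460,-270,150,117)
```

```text
slide [2.54, -6.04, 4.13] dr [0.1, -0.0, -0.2] | t 1.98 pos [455.6, -204.7, 191.3] F [0.8, 0.7, 0.9]
```

Request:
carry_out --steps '[{"slide": [2.5, -6, 4], "dr": [0, 0, 0], "hand": 9}, {"slide": [2.5, -6, 4], "dr": [0, 0, 0], "hand": 9}, {"slide": [2.5, -6, 4], "dr": [0, 0, 0], "hand": 9}]'

```text
time: 2.35
tcp_pos: [460.8, -267.5, 151.4]
orientation: [-0.001, -0.231, 0.973, 0.001]
ft_force: [0.5, 0.0, -0.5]
opening: 0.989
grip_force: 0.0
```

Run:
```python
from h import *
f=grab('wrist','w1.png'); tgt(438,-295,100,117)
c=[475.2,-275.5,.4738]
for a in [(-42,0,34),(56,20,2.4),(56,-20,2.4),(-56,20,6)]:
    x=c[0]+np.cos(c[2])*a[0]-np.sin(c[2])*a[1]; y=c[1]+np.sin(c[2])*a[0]+np.cos(c[2])*a[1]; print(a,proj(f,[x,y,a[2]]).round(0).tolist())
```

```text
slide [3.33, -1.47, 5.2] dr [0.0, -0.0, -0.2] | t 2.4 pos [461.1, -266.9, 152.0] F [0.6, 0.5, -0.8]
(-42, 0, 34) [[264.0, 167.0]]
(56, 20, 2.4) [[288.0, 259.0]]
(56, -20, 2.4) [[248.0, 259.0]]
(-56, 20, 6) [[288.0, 146.0]]
```

View pics/w1.png

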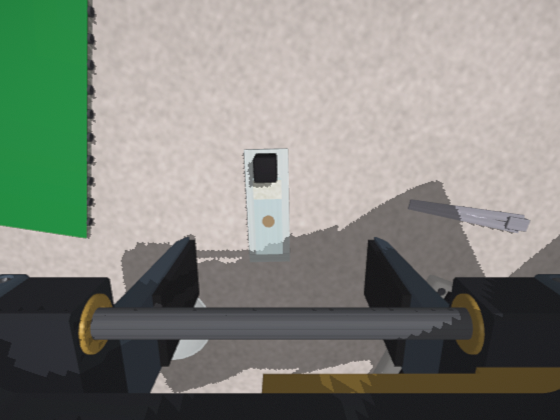

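The wrist view shows the carrier with its lug at (264,167), tail corners at (244,149) and (288,149), and nose corners at about (249,256) and (289,256). That agrees with the fit, so I'll refine the pose from this view.

Run:
```python
from h import *
f=load('wrist')
c,e=fit(f,[(-56,20,6),(56,20,2.4),(56,-20,2.4),(-56,-20,6),(-42,0,34)],[(288,149),(289.5,256),(249,256),(244,149),(264,167)],[475,-275,.47]); print(c,np.degrees(c[2]),e.tolist())
l=c[:2]-42*np.array([np.cos(c[2]),np.sin(c[2])]); print(l)
tgt(*l,60,90+np.degrees(c[2]));tgt(*l,11,90+np.degrees(c[2]))
```

```text
[ 474.66827319 -274.74934706    0.48254611] 27.64785566784418 [[0.0, -3.1], [-0.4, 2.8], [0.1, 3.5], [-0.7, -2.3], [0.8, 0.3]]
[ 437.46398829 -294.2388618 ]
slide [3.34, -1.38, 9.2] dr [0.0, -0.0, -0.9] | t 2.4 pos [461.1, -266.9, 152.0] F [0.6, 0.5, -0.8]
slide [3.34, -1.38, 14.1] dr [0.0, -0.0, -0.9] | t 2.4 pos [461.1, -266.9, 152.0] F [0.6, 0.5, -0.8]
```

Request:
carry_out --steps '[{"slide": [3.3, -1.4, 5], "dr": [0, 0, -0.5], "hand": 9}, {"slide": [3.3, -1.4, 9], "dr": [0, 0, -0.5], "hand": 9}, {"slide": [3.3, -1.4, 12], "dr": [0, 0, -0.5], "hand": 9}, {"slide": [3.3, -1.4, 14.1], "dr": [0, 0, -0.5], "hand": 9}, {"slide": [3.3, -1.4, 14.1], "dr": [0, 0, -0.5], "hand": 9}]'

```text
time: 3.02
tcp_pos: [438.1, -293.5, 10.8]
orientation: [-0.0, -0.236, 0.972, 0.001]
ft_force: [0.7, -0.9, -0.2]
opening: 0.985
grip_force: 0.0
```

Run:
```python
from h import *
tgt(437.5,-294.3,11,117.4)
```

```text
slide [0.09, -0.05, -0.02] dr [0.1, -0.0, -0.0] | t 3.02 pos [438.1, -293.5, 10.8] F [0.7, -0.9, -0.2]
```

Request:
carry_out --steps '[{"slide": [0, 0, 0], "dr": [0, 0, 0], "hand": 3}, {"slide": [0, 0, 0], "dr": [0, 0, 0], "hand": 1.6}, {"slide": [0, 0, 0], "dr": [0, 0, 0], "hand": 1.6}, {"slide": [0, 0, 0], "dr": [0, 0, 0], "hand": 1.6}, {"slide": [0, 0, 0], "dr": [0, 0, 0], "hand": 1.6}]' --grip_force 45

```text
time: 3.65
tcp_pos: [438.1, -295.1, 11.1]
orientation: [0.0, -0.236, 0.972, -0.0]
ft_force: [0.3, 0.3, -0.7]
opening: 0.474
grip_force: 0.0
```

Request:
carry_out --steps '[{"slide": [0, 0, 0], "dr": [0, 0, 0], "hand": 1.6}, {"slide": [0, 0, 0], "dr": [0, 0, 0], "hand": 1.6}, {"slide": [0, 0, 0], "dr": [0, 0, 0], "hand": 1.6}, {"slide": [0, 0, 0], "dr": [0, 0, 0], "hand": 1.6}, {"slide": [0, 0, 0], "dr": [0, 0, 0], "hand": 1.6}]'

```text
time: 4.28
tcp_pos: [438.1, -295.0, 10.9]
orientation: [-0.0, -0.236, 0.972, 0.0]
ft_force: [-0.4, -1.8, -0.4]
opening: 0.217
grip_force: 45.0
```

Request:
carry_out --steps '[{"slide": [0, 0, -3], "dr": [0, 0, 0], "hand": 1.6}, {"slide": [0, 0, -9], "dr": [0, 0, 0], "hand": 1.6}, {"slide": [0, 0, -9], "dr": [0, 0, 0], "hand": 1.6}]'

```text
time: 4.65
tcp_pos: [440.2, -296.5, 104.9]
orientation: [0.002, -0.236, 0.972, -0.003]
ft_force: [0.0, 0.6, -1.8]
opening: 0.217
grip_force: 45.0
```

Run:
```python
from h import *
tgt(441.4,-16.8,100,94.9)
```

```text
slide [-12.92, 24.81, 0.38] dr [-0.3, 0.2, 22.4] | t 4.65 pos [440.2, -296.5, 104.9] F [0.0, 0.6, -1.8]
```

Request:
carry_out --steps '[{"slide": [-4, 6, 0], "dr": [0, 0, 5], "hand": 1.6}, {"slide": [-7, 12, 0], "dr": [0, 0, 10], "hand": 1.6}, {"slide": [-10, 17, 0], "dr": [0, 0, 16], "hand": 1.6}, {"slide": [-12, 22, 0], "dr": [0, 0, 22.4], "hand": 1.6}, {"slide": [-12.9, 24.8, 0.2], "dr": [0, 0, 22.4], "hand": 1.6}]'

```text
time: 5.28
tcp_pos: [438.2, -13.1, 98.3]
orientation: [-0.0, -0.043, 0.999, 0.0]
ft_force: [-0.3, -1.3, -0.3]
opening: 0.213
grip_force: 45.0
```

Request:
carry_out --steps '[{"slide": [0, 0, 0], "dr": [0, 0, 0], "hand": 1.6}, {"slide": [0, 0, 0], "dr": [0, 0, 0], "hand": 1.6}]'

```text
time: 5.52
tcp_pos: [439.1, -15.8, 98.6]
orientation: [-0.0, -0.043, 0.999, -0.0]
ft_force: [-0.4, -1.0, -1.1]
opening: 0.212
grip_force: 45.0
```

Run:
```python
from h import *
f=grab('wrist'); im=cv2.cvtColor(f['pixels'],cv2.COLOR_RGB2BGR)
g=grab('top'); jm=cv2.cvtColor(g['pixels'],cv2.COLOR_RGB2BGR)
d=cv2.resize(jm[170:300,250:350],None,fx=2.4,fy=4,interpolation=cv2.INTER_CUBIC)
o=np.zeros((520,800,3),np.uint8);o[:420,:560]=im;o[:,560:800]=d
cv2.imwrite('pics/c2.png',o); tgt(441.4,-16.8,100,94.9)
```

```text
slide [-0.21, -0.07, -0.12] dr [-0.0, -0.0, -0.1] | t 5.62 pos [439.3, -16.2, 98.8] F [0.6, 0.1, -0.7]
```

View pics/c2.png

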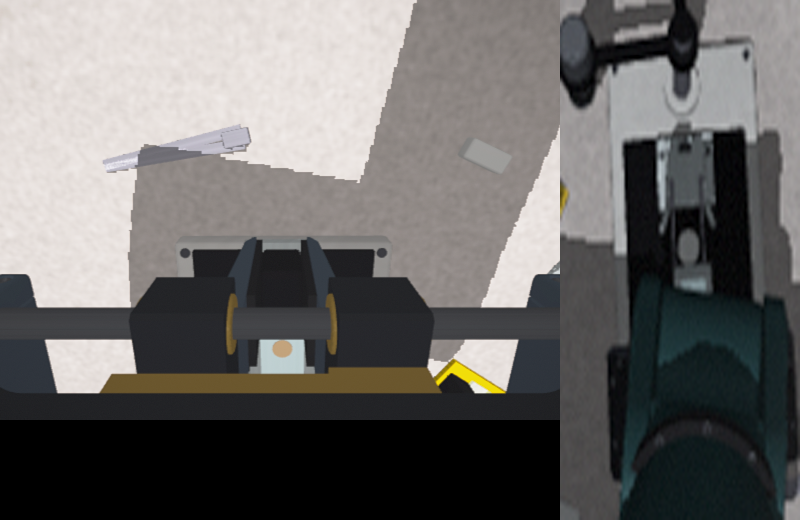

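The wrist view shows the stage front corners at (193,250) and (375,250), and the base front corners at (178,238) and (391,238). The top view shows the nose ahead of the hand, in front of the clips. I'll cross-check the stand's y and yaw from these.

Run:
```python
from h import *
f=load('wrist')
s0=[576.88,-5.19,.0857]
cw=lambda p,a:[p[0]+np.cos(p[2])*a[0]-np.sin(p[2])*a[1],p[1]+np.sin(p[2])*a[0]+np.cos(p[2])*a[1],a[2]]
P=[(-115,-70,24),(-115,70,24),(-120,-85,20),(-120,85,20)]
print(proj(f,[cw(s0,a) for a in P]).round(1).tolist())
im=cv2.cvtColor(f['pixels'],cv2.COLOR_RGB2BGR);cv2.imwrite('pics/c3.png',cv2.resize(im[225:290,165:405],None,fx=3.3,fy=3.3,interpolation=cv2.INTER_CUBIC))
c=[*np.array(st()['tcp_pos'][:2]),0.0855]
g=load('top');print('nose in top',proj(g,[cw(c,(98,y,90)) for y in (-20,20)]).round(1).tolist())
```

```text
[[187.3, 250.3], [371.4, 250.2], [168.5, 242.2], [390.1, 242.1]]
nose in top [[312.6, 236.1], [297.1, 237.1]]
```

View pics/c3.png

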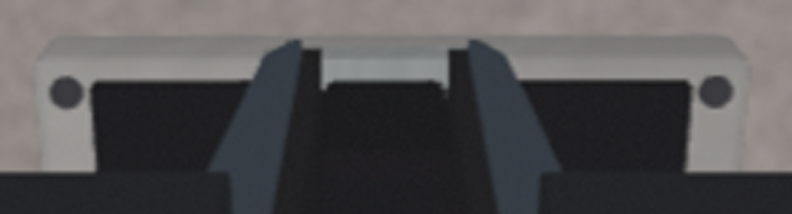

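Run:
```python
from h import *
f=load('wrist')
cw=lambda p,a:[p[0]+np.cos(p[2])*a[0]-np.sin(p[2])*a[1],p[1]+np.sin(p[2])*a[0]+np.cos(p[2])*a[1],a[2]]
s=st();c=[*np.array(s['tcp_pos'][:2]),np.radians(4.9)];z=s['tcp_pos'][2]-11
print('tail',proj(f,[cw(c,(-14,y,z+6)) for y in(-20,20)]).round(1).tolist(),'nose',proj(f,[cw(c,(98,y,z+2.4)) for y in(-20,20)]).round(1).tolist())
P=[(-115,-70,24),(-115,70,24)];
px=np.array([(192.6,249.5),(374.7,249.5)])
for u,v in px: print(ray(f,u,v,24))
g=load('top'); jm=cv2.cvtColor(g['pixels'],cv2.COLOR_RGB2BGR)
cv2.imwrite('pics/c4.png',cv2.resize(jm[195:250,270:345],None,fx=10,fy=10,interpolation=cv2.INTER_CUBIC))
```

```text
tail [[242.9, 238.7], [317.2, 238.7]] nose [[249.1, 399.1], [311.4, 399.1]]
[467.31394429 -80.74265423  24.        ]
[455.53202863  57.1370669   24.        ]
```

View pics/c4.png

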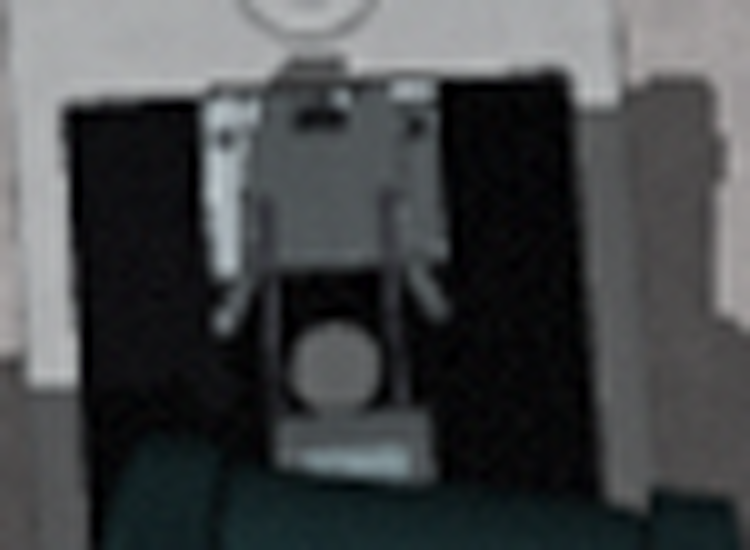

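The top crop shows the nose corners at about (297.5,236.5) and (313.7,236), which is 0.7 px right of the prediction. The clip toes are centred near (303.7,235). Both cameras put the stand about 2 mm further to +y than my first fit, so I'll use a stand origin of (576.5,-2.8) with a yaw of 4.9°.

```bash
cat >> h.py <<'E'
def ax(s,z,dy=0):
    a=np.radians(4.9); tgt(576.5+s*np.cos(a)-dy*np.sin(a),-2.8+s*np.sin(a)+dy*np.cos(a),z,94.9)
def rel():
    s=st();a=np.radians(4.9);d=np.array(s['tcp_pos'][:2])-[576.5,-2.8];u=np.array([np.cos(a),np.sin(a)]);n=np.array([-u[1],u[0]]);F=np.array(s['ft_force'])
    print('s %.1f lat %.1f z %.1f | Fax %.1f Flat %.1f Fz %.1f | nose past mouth %.1f t %.2f'%(d@u,d@n,s['tcp_pos'][2],F[:2]@u,F[:2]@n,F[2],d@u+98-10,s['time']),'dr',(s['torque'] if 'torque' in s else ''))
E
python3 -c "
from h import *
ax(-136,37)"
```

```text
slide [-0.19, 0.17, 6.18] dr [-0.0, -0.0, -0.1] | t 5.62 pos [439.3, -16.2, 98.8] F [0.6, 0.1, -0.7]
```

Request:
carry_out --steps '[{"slide": [-0.2, 0.17, 2], "dr": [0, 0, 0], "hand": 1.6}, {"slide": [-0.2, 0.17, 4.5], "dr": [0, 0, 0], "hand": 1.6}, {"slide": [-0.2, 0.17, 6], "dr": [0, 0, 0], "hand": 1.6}, {"slide": [-0.2, 0.17, 6.15], "dr": [0, 0, 0], "hand": 1.6}, {"slide": [-0.2, 0.17, 6.15], "dr": [0, 0, 0], "hand": 1.6}]'

```text
time: 6.25
tcp_pos: [441.3, -13.8, 37.8]
orientation: [0.0, -0.042, 0.999, -0.0]
ft_force: [0.7, 0.6, -1.0]
opening: 0.217
grip_force: 45.0
```

```bash
python3 -c "
from h import *
rel();ax(-136,35.3)"
```

```text
s -135.6 lat 0.5 z 37.8 | Fax 0.7 Flat 0.6 Fz -1.0 | nose past mouth -47.6 t 6.25 dr [ 0.01030004  0.07112594 -0.0597854 ]
slide [0.04, -0.05, 0.25] dr [-0.0, 0.0, -0.1] | t 6.25 pos [441.3, -13.8, 37.8] F [0.7, 0.6, -1.0]
```

Request:
carry_out --steps '[{"slide": [0, 0, 0.12], "dr": [0, 0, 0], "hand": 1.6}, {"slide": [0, 0, 0.24], "dr": [0, 0, 0], "hand": 1.6}, {"slide": [0, 0, 0.24], "dr": [0, 0, 0], "hand": 1.6}]'

```text
time: 6.62
tcp_pos: [441.1, -13.6, 35.2]
orientation: [0.0, -0.043, 0.999, -0.0]
ft_force: [0.1, 0.4, -1.2]
opening: 0.216
grip_force: 45.0
```

```bash
python3 -c "
from h import *
rel();ax(-136,35.3)"
```

```text
s -135.8 lat 0.8 z 35.2 | Fax 0.1 Flat 0.4 Fz -1.2 | nose past mouth -47.8 t 6.62 dr [0.00176449 0.04466851 0.00673493]
slide [0.02, -0.08, -0.01] dr [-0.0, 0.0, -0.0] | t 6.62 pos [441.1, -13.6, 35.2] F [0.1, 0.4, -1.2]
```

Request:
carry_out --steps '[{"slide": [-0.6, -0.06, 0], "dr": [0, 0, 0], "hand": 1.6}, {"slide": [-1.2, -0.06, 0], "dr": [0, 0, 0], "hand": 1.6}, {"slide": [-1.8, -0.06, 0], "dr": [0, 0, 0], "hand": 1.6}, {"slide": [-2.2, -0.06, 0.03], "dr": [0, 0, 0], "hand": 1.6}, {"slide": [-2.6, -0.06, 0.05], "dr": [0, 0, 0], "hand": 1.6}]'

```text
time: 7.25
tcp_pos: [463.7, -12.0, 34.6]
orientation: [-0.004, -0.043, 0.999, 0.0]
ft_force: [-35.2, -4.4, 50.2]
opening: 0.215
grip_force: 45.0
```

```bash
python3 -c "
from h import *
rel()"
```

```text
s -113.1 lat 0.4 z 34.6 | Fax -35.4 Flat -1.4 Fz 50.2 | nose past mouth -25.1 t 7.25 dr [-0.84315629  5.81419328  0.06869537]
```

Request:
carry_out --steps '[{"slide": [0.3, 0, -0.05], "dr": [0, 0, 0], "hand": 1.6}, {"slide": [0.6, 0, -0.1], "dr": [0, 0, 0], "hand": 1.6}, {"slide": [0.6, 0, -0.1], "dr": [0, 0, 0], "hand": 1.6}]'

```text
time: 7.62
tcp_pos: [460.9, -12.5, 35.5]
orientation: [0.0, -0.042, 0.999, 0.0]
ft_force: [-0.7, 0.2, -1.7]
opening: 0.216
grip_force: 45.0
```

```bash
python3 -c "
from h import *
rel()
f=grab('side');im=cv2.cvtColor(f['pixels'],cv2.COLOR_RGB2BGR)
cv2.imwrite('pics/c5.png',cv2.resize(im[200:335,220:380],None,fx=4.4,fy=4.4,interpolation=cv2.INTER_CUBIC))"
```

```text
s -116.0 lat 0.2 z 35.5 | Fax -0.7 Flat 0.2 Fz -1.7 | nose past mouth -28.0 t 7.62 dr [ 0.06979157  0.04633381 -0.03345924]
```

View pics/c5.png

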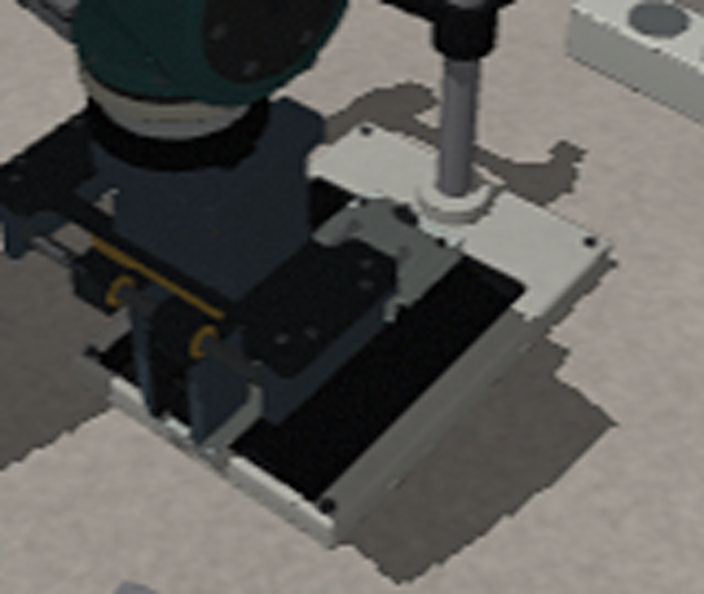

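Request:
carry_out --steps '[{"slide": [-0.1, 0, 0], "dr": [0, 0, 0], "hand": 1.6}, {"slide": [-0.2, 0, 0], "dr": [0, 0, 0], "hand": 1.6}, {"slide": [-0.3, 0, 0], "dr": [0, 0, 0], "hand": 1.6}, {"slide": [-0.4, 0, 0], "dr": [0, 0, 0], "hand": 1.6}]'

```text
time: 8.18
tcp_pos: [464.5, -12.1, 35.3]
orientation: [-0.001, -0.042, 0.999, 0.0]
ft_force: [-2.5, -0.5, -4.1]
opening: 0.221
grip_force: 45.0
```

```bash
python3 -c "
from h import *
rel()"
```

```text
s -112.4 lat 0.3 z 35.3 | Fax -2.5 Flat -0.3 Fz -4.1 | nose past mouth -24.4 t 8.18 dr [0.0121245  0.88580609 0.0324371 ]
```

Request:
carry_out --steps '[{"slide": [-0.15, 0, 0], "dr": [0, 0, 0], "hand": 1.6}, {"slide": [-0.3, 0, 0], "dr": [0, 0, 0], "hand": 1.6}, {"slide": [-0.45, 0, 0], "dr": [0, 0, 0], "hand": 1.6}, {"slide": [-0.6, 0, 0], "dr": [0, 0, 0], "hand": 1.6}]'

```text
time: 8.68
tcp_pos: [470.8, -11.6, 35.5]
orientation: [-0.0, -0.042, 0.999, 0.0]
ft_force: [-5.9, -0.6, -4.5]
opening: 0.218
grip_force: 45.0
```

```bash
python3 -c "
from h import *
rel()"
```

```text
s -106.1 lat 0.2 z 35.5 | Fax -6.0 Flat -0.1 Fz -4.5 | nose past mouth -18.1 t 8.68 dr [-0.04201739  1.27826482  0.01162879]
```

Request:
carry_out --steps '[{"slide": [-0.2, 0, 0], "dr": [0, 0, 0], "hand": 1.6}, {"slide": [-0.4, 0, 0], "dr": [0, 0, 0], "hand": 1.6}, {"slide": [-0.6, 0, 0], "dr": [0, 0, 0], "hand": 1.6}, {"slide": [-0.8, 0, 0], "dr": [0, 0, 0], "hand": 1.6}, {"slide": [-1, 0, 0], "dr": [0, 0, 0], "hand": 1.6}]'

```text
time: 9.3
tcp_pos: [481.2, -10.8, 35.6]
orientation: [0.0, -0.042, 0.999, -0.0]
ft_force: [-1.8, -0.3, -4.3]
opening: 0.217
grip_force: 45.0
```

```bash
python3 -c "
from h import *
rel()"
```

```text
s -95.7 lat 0.2 z 35.6 | Fax -1.9 Flat -0.1 Fz -4.3 | nose past mouth -7.7 t 9.30 dr [-0.05183018  0.7232025  -0.00143236]
```

Request:
carry_out --steps '[{"slide": [-0.2, 0, 0.01], "dr": [0, 0, 0], "hand": 1.6}, {"slide": [-0.4, 0, 0.02], "dr": [0, 0, 0], "hand": 1.6}, {"slide": [-0.6, 0, 0.02], "dr": [0, 0, 0], "hand": 1.6}, {"slide": [-0.8, 0, 0.02], "dr": [0, 0, 0], "hand": 1.6}, {"slide": [-1, 0, 0.02], "dr": [0, 0, 0], "hand": 1.6}]'

```text
time: 9.93
tcp_pos: [491.0, -10.0, 35.4]
orientation: [-0.0, -0.042, 0.999, 0.0]
ft_force: [-2.5, -0.0, -4.7]
opening: 0.219
grip_force: 45.0
```

```bash
python3 -c "
from h import *
rel()"
```

```text
s -85.8 lat 0.2 z 35.4 | Fax -2.5 Flat 0.2 Fz -4.7 | nose past mouth 2.2 t 9.93 dr [-0.01886438  0.71240789  0.01992748]
```

Request:
carry_out --steps '[{"slide": [-0.2, 0, 0], "dr": [0, 0, 0], "hand": 1.6}, {"slide": [-0.4, 0, 0], "dr": [0, 0, 0], "hand": 1.6}, {"slide": [-0.6, 0, 0], "dr": [0, 0, 0], "hand": 1.6}, {"slide": [-0.8, 0, 0], "dr": [0, 0, 0], "hand": 1.6}, {"slide": [-0.9, 0, 0], "dr": [0, 0, 0], "hand": 1.6}]'

```text
time: 10.55
tcp_pos: [500.0, -9.2, 35.4]
orientation: [0.0, -0.042, 0.999, -0.0]
ft_force: [-2.4, -0.4, -3.7]
opening: 0.213
grip_force: 45.0
```

```bash
python3 -c "
from h import *
rel()"
```

```text
s -76.7 lat 0.2 z 35.4 | Fax -2.4 Flat -0.2 Fz -3.7 | nose past mouth 11.3 t 10.55 dr [0.05165335 0.64660831 0.03352481]
```

Request:
carry_out --steps '[{"slide": [-0.1, 0, 0], "dr": [0, 0, 0], "hand": 1.6}, {"slide": [-0.2, 0, 0], "dr": [0, 0, 0], "hand": 1.6}, {"slide": [-0.25, 0, 0], "dr": [0, 0, 0], "hand": 1.6}, {"slide": [-0.25, 0, 0], "dr": [0, 0, 0], "hand": 1.6}]'

```text
time: 11.05
tcp_pos: [502.5, -9.0, 35.4]
orientation: [0.0, -0.042, 0.999, -0.0]
ft_force: [-1.6, 0.4, -4.3]
opening: 0.214
grip_force: 45.0
```

Request:
carry_out --steps '[{"slide": [-0.07, 0, 0], "dr": [0, 0, 0], "hand": 1.6}, {"slide": [-0.14, 0, 0], "dr": [0, 0, 0], "hand": 1.6}, {"slide": [-0.2, 0, 0], "dr": [0, 0, 0], "hand": 1.6}]'

```text
time: 11.42
tcp_pos: [504.4, -8.8, 35.4]
orientation: [-0.0, -0.042, 0.999, -0.0]
ft_force: [-2.0, -0.1, -4.3]
opening: 0.214
grip_force: 45.0
```

Request:
carry_out --steps '[{"slide": [-0.07, 0, 0], "dr": [0, 0, 0], "hand": 1.6}, {"slide": [-0.14, 0, 0], "dr": [0, 0, 0], "hand": 1.6}, {"slide": [-0.2, 0, 0], "dr": [0, 0, 0], "hand": 1.6}]'

```text
time: 11.8
tcp_pos: [506.3, -8.6, 35.3]
orientation: [-0.0, -0.042, 0.999, 0.0]
ft_force: [-3.1, 0.3, -3.3]
opening: 0.215
grip_force: 45.0
```

Request:
carry_out --steps '[{"slide": [-0.05, 0, 0], "dr": [0, 0, 0], "hand": 1.6}, {"slide": [-0.1, 0, 0], "dr": [0, 0, 0], "hand": 1.6}, {"slide": [-0.1, 0, 0], "dr": [0, 0, 0], "hand": 1.6}]'

```text
time: 12.18
tcp_pos: [507.4, -8.6, 35.4]
orientation: [0.0, -0.042, 0.999, -0.0]
ft_force: [-2.0, 0.1, -3.7]
opening: 0.214
grip_force: 45.0
```

Only noise so far. Continuing.

Request:
carry_out --steps '[{"slide": [-0.07, 0, 0], "dr": [0, 0, 0], "hand": 1.6}, {"slide": [-0.14, 0, 0], "dr": [0, 0, 0], "hand": 1.6}, {"slide": [-0.2, 0, 0], "dr": [0, 0, 0], "hand": 1.6}]'

```text
time: 12.55
tcp_pos: [507.6, -8.4, 35.0]
orientation: [-0.002, -0.042, 0.999, 0.0]
ft_force: [-14.1, -3.1, 2.7]
opening: 0.214
grip_force: 45.0
```

```bash
cat >> h.py <<'E'
def avg(n=6):
    a=np.radians(4.9);u=np.array([np.cos(a),np.sin(a),0]);v=np.array([-u[1],u[0],0]);L=[];P=[]
    for _ in range(n):
        manip.grab_frame('side'); s=st(); L.append(s['ft_force']);P.append(s['tcp_pos'])
    F=np.mean(L,0);p=np.mean(P,0)
    print('Fax %.2f Flat %.2f Fz %.2f  +-%.2f | s %.2f lat %.2f z %.2f t %.2f'%(F@u,F@v,F[2],np.std(np.array(L)@u),(p-[576.5,-2.8,0])@u,(p-[576.5,-2.8,0])@v,p[2],s['time']), np.round(s['torque'],2))
E
python3 -c "
from h import *
avg()"
```

```text
Fax -12.90 Flat -1.08 Fz 2.83  +-0.52 | s -69.14 lat 0.30 z 34.99 t 12.85 [-0.26  2.1  -0.04]
```

Request:
carry_out --steps '[{"slide": [0.15, 0, 0], "dr": [0, 0, 0], "hand": 1.6}, {"slide": [0.3, 0, 0], "dr": [0, 0, 0], "hand": 1.6}, {"slide": [0.5, 0, 0], "dr": [0, 0, 0], "hand": 1.6}, {"slide": [0.7, 0, 0], "dr": [0, 0, 0], "hand": 1.6}, {"slide": [0.6, 0, 0], "dr": [0, 0, 0], "hand": 1.6}]'

```text
time: 13.48
tcp_pos: [502.9, -8.9, 35.3]
orientation: [-0.0, -0.042, 0.999, 0.0]
ft_force: [-2.4, -0.1, -3.3]
opening: 0.211
grip_force: 45.0
```

```bash
python3 -c "
from h import *
avg()"
```

```text
Fax -1.38 Flat 0.19 Fz -4.03  +-0.45 | s -73.60 lat 0.20 z 35.28 t 13.78 [0.06 0.47 0.07]
```

Request:
carry_out --steps '[{"slide": [-0.05, 0, 0], "dr": [0, 0, 0], "hand": 1.6}, {"slide": [-0.1, 0, 0], "dr": [0, 0, 0], "hand": 1.6}, {"slide": [-0.15, 0, 0], "dr": [0, 0, 0], "hand": 1.6}]'

```text
time: 14.15
tcp_pos: [504.7, -8.8, 35.3]
orientation: [-0.0, -0.042, 0.999, 0.0]
ft_force: [-2.7, -0.9, -2.9]
opening: 0.216
grip_force: 45.0
```

```bash
python3 -c "
from h import *
avg()"
```

```text
Fax -2.21 Flat 0.28 Fz -4.36  +-0.34 | s -71.98 lat 0.18 z 35.33 t 14.45 [0.03 0.78 0.03]
```

Request:
carry_out --steps '[{"slide": [-0.05, 0, 0], "dr": [0, 0, 0], "hand": 1.6}, {"slide": [-0.1, 0, 0], "dr": [0, 0, 0], "hand": 1.6}, {"slide": [-0.15, 0, 0], "dr": [0, 0, 0], "hand": 1.6}]'

```text
time: 14.82
tcp_pos: [506.3, -8.7, 35.3]
orientation: [-0.0, -0.042, 0.999, 0.0]
ft_force: [-3.7, -0.4, -4.6]
opening: 0.215
grip_force: 45.0
```

```bash
python3 -c "
from h import *
avg()"
```

```text
Fax -2.34 Flat 0.22 Fz -4.75  +-0.40 | s -70.33 lat 0.16 z 35.37 t 15.12 [-0.01  0.73  0.08]
```

No clear spring step yet, so I'll profile the drag from further back to tell the stop from a jam.

Request:
carry_out --steps '[{"slide": [0.3, 0, 0], "dr": [0, 0, 0], "hand": 1.6}, {"slide": [0.6, 0, 0], "dr": [0, 0, 0], "hand": 1.6}, {"slide": [0.9, 0, 0], "dr": [0, 0, 0], "hand": 1.6}, {"slide": [0.8, 0, 0], "dr": [0, 0, 0], "hand": 1.6}, {"slide": [0.65, 0, 0], "dr": [0, 0, 0], "hand": 1.6}]'

```text
time: 15.75
tcp_pos: [499.3, -9.2, 35.2]
orientation: [-0.001, -0.042, 0.999, 0.0]
ft_force: [-1.6, -0.4, -4.1]
opening: 0.214
grip_force: 45.0
```

```bash
python3 -c "
from h import *
avg(8)"
```

```text
Fax 0.01 Flat 0.36 Fz -3.93  +-0.48 | s -76.74 lat 0.17 z 35.37 t 16.15 [0.1  0.19 0.01]
```

Request:
carry_out --steps '[{"slide": [-0.1, 0, 0], "dr": [0, 0, 0], "hand": 1.6}, {"slide": [-0.15, 0, 0], "dr": [0, 0, 0], "hand": 1.6}]'

```text
time: 16.4
tcp_pos: [501.1, -9.1, 35.2]
orientation: [-0.0, -0.042, 0.999, 0.0]
ft_force: [-2.5, -0.5, -3.2]
opening: 0.22
grip_force: 45.0
```

```bash
python3 -c "
from h import *
avg(8)"
```

```text
Fax -1.81 Flat 0.42 Fz -4.36  +-0.48 | s -75.49 lat 0.18 z 35.32 t 16.80 [0.04 0.63 0.07]
```

Request:
carry_out --steps '[{"slide": [-0.1, 0, 0], "dr": [0, 0, 0], "hand": 1.6}, {"slide": [-0.15, 0, 0], "dr": [0, 0, 0], "hand": 1.6}]'

```text
time: 17.05
tcp_pos: [502.9, -9.0, 35.4]
orientation: [-0.0, -0.042, 0.999, -0.0]
ft_force: [-1.6, 1.7, -4.4]
opening: 0.213
grip_force: 45.0
```

```bash
python3 -c "
from h import *
avg(8)"
```

```text
Fax -1.35 Flat 0.15 Fz -4.22  +-0.45 | s -73.77 lat 0.15 z 35.41 t 17.45 [0.1  0.46 0.  ]
```

Request:
carry_out --steps '[{"slide": [-0.1, 0, 0], "dr": [0, 0, 0], "hand": 1.6}, {"slide": [-0.15, 0, 0], "dr": [0, 0, 0], "hand": 1.6}]'

```text
time: 17.7
tcp_pos: [504.3, -8.8, 35.3]
orientation: [-0.0, -0.042, 0.999, 0.0]
ft_force: [-3.3, -0.3, -4.2]
opening: 0.216
grip_force: 45.0
```

```bash
python3 -c "
from h import *
avg(8)"
```

```text
Fax -1.31 Flat 0.60 Fz -4.50  +-0.75 | s -72.37 lat 0.17 z 35.36 t 18.10 [0.01 0.58 0.02]
```

Request:
carry_out --steps '[{"slide": [-0.1, 0, 0], "dr": [0, 0, 0], "hand": 1.6}, {"slide": [-0.15, 0, 0], "dr": [0, 0, 0], "hand": 1.6}]'

```text
time: 18.35
tcp_pos: [505.6, -8.7, 35.3]
orientation: [-0.0, -0.042, 0.999, 0.0]
ft_force: [-3.7, -0.7, -3.8]
opening: 0.214
grip_force: 45.0
```

```bash
python3 -c "
from h import *
avg(8)"
```

```text
Fax -2.28 Flat 0.26 Fz -4.33  +-0.51 | s -70.92 lat 0.17 z 35.34 t 18.75 [0.02 0.74 0.05]
```

The force rises by about 1 N from s≈-72, then it goes solid at -69.1. That matches the stop's spring followed by home. I'll press home gradually.

Request:
carry_out --steps '[{"slide": [-0.08, 0, 0], "dr": [0, 0, 0], "hand": 1.6}, {"slide": [-0.16, 0, 0], "dr": [0, 0, 0], "hand": 1.6}, {"slide": [-0.22, 0, 0], "dr": [0, 0, 0], "hand": 1.6}, {"slide": [-0.26, 0, 0], "dr": [0, 0, 0], "hand": 1.6}, {"slide": [-0.28, 0, 0], "dr": [0, 0, 0], "hand": 1.6}]'

```text
time: 19.38
tcp_pos: [507.5, -8.5, 35.1]
orientation: [-0.001, -0.042, 0.999, 0.0]
ft_force: [-9.6, -1.9, 0.9]
opening: 0.22
grip_force: 45.0
```

```bash
python3 -c "
from h import *
avg(6)"
```

```text
Fax -9.42 Flat -0.62 Fz 0.17  +-0.25 | s -69.17 lat 0.24 z 35.12 t 19.68 [-0.19  1.64 -0.02]
```

Request:
carry_out --steps '[{"slide": [-0.02, 0, 0], "dr": [0, 0, 0], "hand": 1.6}, {"slide": [-0.03, 0, 0], "dr": [0, 0, 0], "hand": 1.6}, {"slide": [-0.03, 0, 0], "dr": [0, 0, 0], "hand": 1.6}, {"slide": [-0.03, 0, 0], "dr": [0, 0, 0], "hand": 1.6}]'

```text
time: 20.18
tcp_pos: [507.6, -8.5, 35.1]
orientation: [-0.001, -0.042, 0.999, 0.0]
ft_force: [-10.2, -2.2, 0.9]
opening: 0.219
grip_force: 45.0
```

```bash
python3 -c "
from h import *
avg(8)"
```

```text
Fax -10.81 Flat -0.63 Fz 1.31  +-0.61 | s -69.15 lat 0.26 z 35.06 t 20.57 [-0.21  1.88 -0.02]
```

Request:
carry_out --steps '[{"slide": [-0.02, 0, 0], "dr": [0, 0, 0], "hand": 1.6}, {"slide": [-0.02, 0, 0], "dr": [0, 0, 0], "hand": 1.6}, {"slide": [-0.02, 0, 0], "dr": [0, 0, 0], "hand": 1.6}, {"slide": [-0.02, 0, 0], "dr": [0, 0, 0], "hand": 1.6}]'

```text
time: 21.08
tcp_pos: [507.6, -8.4, 35.0]
orientation: [-0.002, -0.042, 0.999, 0.0]
ft_force: [-12.3, -1.6, 2.9]
opening: 0.219
grip_force: 45.0
```

```bash
python3 -c "
from h import *
avg(3)"
```

```text
Fax -11.87 Flat -0.93 Fz 2.29  +-0.41 | s -69.11 lat 0.28 z 35.03 t 21.23 [-0.3   1.95 -0.07]
```

Request:
carry_out --steps '[{"slide": [-0.02, 0, 0], "dr": [0, 0, 0], "hand": 3.5}, {"slide": [-0.02, 0, 0], "dr": [0, 0, 0], "hand": 4.5}, {"slide": [0, 0, 0], "dr": [0, 0, 0], "hand": 4.5}, {"slide": [0, 0, 0], "dr": [0, 0, 0], "hand": 4.5}, {"slide": [0, 0, 0], "dr": [0, 0, 0], "hand": 4.5}]'

```text
time: 21.85
tcp_pos: [509.2, -8.4, 35.4]
orientation: [0.0, -0.042, 0.999, -0.0]
ft_force: [0.1, 0.6, -0.1]
opening: 0.496
grip_force: 0.0
```

```bash
python3 -c "
from h import *
avg(3)"
```

```text
Fax -0.11 Flat -0.19 Fz 0.18  +-0.17 | s -67.57 lat 0.16 z 35.38 t 22.00 [ 0.03 -0.05 -0.02]
```

Request:
carry_out --steps '[{"slide": [0, 0, -2], "dr": [0, 0, 0], "hand": 4.5}, {"slide": [0, 0, -6], "dr": [0, 0, 0], "hand": 4.5}, {"slide": [0, 0, -12], "dr": [0, 0, 0], "hand": 4.5}, {"slide": [0, 0, -18], "dr": [0, 0, 0], "hand": 4.5}, {"slide": [0, 0, -20.5], "dr": [0, 0, 0], "hand": 4.5}]'

```text
time: 22.62
tcp_pos: [510.2, -8.5, 244.0]
orientation: [0.002, -0.042, 0.999, -0.0]
ft_force: [0.2, -0.0, -0.3]
opening: 0.492
grip_force: 0.0
```

Run:
```python
from h import *
f=grab('wrist'); im=cv2.cvtColor(f['pixels'],cv2.COLOR_RGB2BGR)
g=grab('top'); jm=cv2.cvtColor(g['pixels'],cv2.COLOR_RGB2BGR)
d=cv2.resize(jm[160:300,240:340],None,fx=2.4,fy=4,interpolation=cv2.INTER_CUBIC)
o=np.zeros((560,800,3),np.uint8);o[:420,:560]=im;o[:,560:800]=d
cv2.imwrite('pics/c6.png',o); tgt(656,114,240,8)
```

```text
slide [-15.53, 10.97, 0.41] dr [0.2, 0.3, 86.9] | t 22.73 pos [510.6, -8.5, 243.4] F [-0.5, 1.2, -0.9]
```

View pics/c6.png

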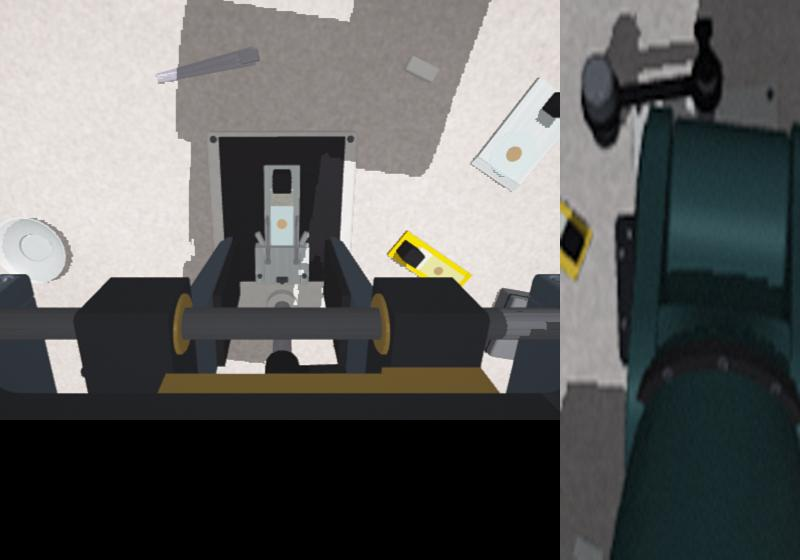

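The wrist view shows the carrier straight under both clips, with its nose in the block, its tail at (282,165) and the mouth near (282,247). The scope top is at top-view pixel (256.7,180). Now I'll swing the scope.

Request:
carry_out --steps '[{"slide": [-3, 2, 0.4], "dr": [0, 0, 10], "hand": 5.6}, {"slide": [-6, 4, 0.4], "dr": [0, 0, 20], "hand": 5.6}, {"slide": [-9, 6, 0.4], "dr": [0, 0, 30], "hand": 5.6}, {"slide": [-12, 8, 0.4], "dr": [0, 0, 40], "hand": 5.6}, {"slide": [-15.5, 11, 0.4], "dr": [0, 0, 50], "hand": 5.6}]'

```text
time: 23.35
tcp_pos: [654.4, 114.8, 234.4]
orientation: [-0.001, 0.387, 0.922, -0.001]
ft_force: [-0.4, 0.1, 0.7]
opening: 0.612
grip_force: 0.0
```

Request:
carry_out --steps '[{"slide": [0, 0, 0], "dr": [0, 0, 10], "hand": 5.6}, {"slide": [0, 0, 0], "dr": [0, 0, 20], "hand": 5.6}, {"slide": [0, 0, 0], "dr": [0, 0, 30], "hand": 5.6}, {"slide": [0, 0, 0], "dr": [0, 0, 37], "hand": 5.6}, {"slide": [0, 0, 0], "dr": [0, 0, 37], "hand": 5.6}]'

```text
time: 23.98
tcp_pos: [653.6, 114.3, 234.7]
orientation: [-0.001, 0.657, 0.754, -0.001]
ft_force: [-0.0, 0.8, -0.1]
opening: 0.613
grip_force: 0.0
```

Run:
```python
from h import *
tgt(656,114,240,8);tgt(656,114,164,8)
```

```text
slide [-0.06, 0.23, -0.53] dr [-0.1, -0.0, -0.1] | t 23.98 pos [653.6, 114.3, 234.7] F [-0.0, 0.8, -0.1]
slide [-0.06, 0.24, 7.07] dr [-0.1, -0.0, -0.1] | t 23.98 pos [653.6, 114.3, 234.7] F [-0.0, 0.8, -0.1]
```

Before lowering, I'll check the tube between the fingers with the last picture.

Run:
```python
from h import *
f=grab('wrist','w9.png')
print(proj(f,[[656,114,200],[656+16.5,114,200],[656-16.5,114,200],[653.6,114.3,234]]).round(0).tolist())
```

```text
[[284.0, 244.0], [310.0, 247.0], [258.0, 240.0], [280.0, 267.0]]
```

View pics/w9.png

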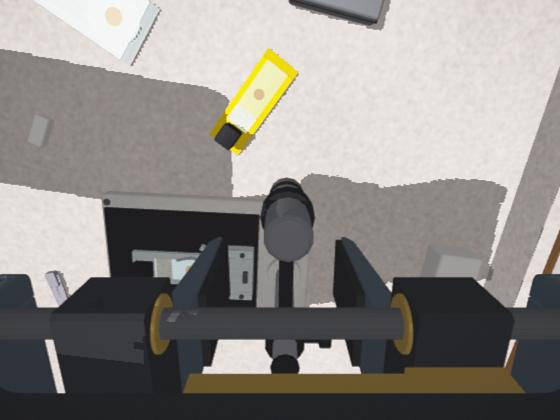

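The tube top is centred at (289,236) against the predicted (284,244), so the tube is about 3 mm further in x and 4 mm further out. It is well within the gap, and I'll use (658.5,116).

Run:
```python
from h import *
print(ray(load('wrist'),289,236,200)); tgt(658.5,116,164,8)
```

```text
[658.37661603 119.46011204 200.        ]
slide [0.1, 0.51, 7.1] dr [-0.1, -0.0, 0.0] | t 24.02 pos [653.7, 114.3, 235.0] F [-0.0, 0.9, -0.3]
```

Request:
carry_out --steps '[{"slide": [0.1, 0.5, 2], "dr": [0, 0, 0], "hand": 5.6}, {"slide": [0.1, 0.5, 4], "dr": [0, 0, 0], "hand": 5.6}, {"slide": [0.1, 0.5, 6], "dr": [0, 0, 0], "hand": 5.6}, {"slide": [0.1, 0.5, 7], "dr": [0, 0, 0], "hand": 5.6}, {"slide": [0.1, 0.5, 7], "dr": [0, 0, 0], "hand": 5.6}]'

```text
time: 24.65
tcp_pos: [658.6, 115.9, 165.4]
orientation: [-0.0, 0.657, 0.754, -0.001]
ft_force: [0.1, 0.1, 0.7]
opening: 0.616
grip_force: 0.0
```

```bash
cat >> h.py <<'E'
def arc(ths):
    "TCP on the arc, tangent-aligned, th in deg"
    p=np.array([671.2,5.3])
    for t in ths:
        a=np.radians(184.9-t); q=p+111*np.array([np.cos(a),np.sin(a)]); print(t,end=' '); tgt(*q,164,94.9-t)
E
python3 - <<'E'
from h import *
arc([87,78,69,60,51,42])
E
```

```text
87 slide [-0.03, -0.27, 0.14] dr [-0.1, -0.0, -0.0] | t 24.65 pos [658.6, 115.9, 165.4] F [0.1, 0.1, 0.7]
78 slide [-0.17, -2.01, 0.14] dr [-0.1, -0.0, -9.0] | t 24.65 pos [658.6, 115.9, 165.4] F [0.1, 0.1, 0.7]
69 slide [-0.58, -3.7, 0.14] dr [-0.1, -0.0, -18.0] | t 24.65 pos [658.6, 115.9, 165.4] F [0.1, 0.1, 0.7]
60 slide [-1.24, -5.31, 0.14] dr [-0.1, -0.0, -27.0] | t 24.65 pos [658.6, 115.9, 165.4] F [0.1, 0.1, 0.7]
51 slide [-2.16, -6.8, 0.15] dr [-0.1, -0.0, -36.0] | t 24.65 pos [658.6, 115.9, 165.4] F [0.1, 0.1, 0.7]
42 slide [-3.29, -8.12, 0.15] dr [-0.1, -0.0, -45.0] | t 24.65 pos [658.6, 115.9, 165.4] F [0.1, 0.1, 0.7]
```

Request:
carry_out --steps '[{"slide": [-0.08, -1.1, 0], "dr": [0, 0, -4.5], "hand": 5.6}, {"slide": [-0.17, -2.0, 0], "dr": [0, 0, -9], "hand": 5.6}, {"slide": [-0.35, -2.85, 0], "dr": [0, 0, -13.5], "hand": 5.6}, {"slide": [-0.58, -3.7, 0], "dr": [0, 0, -18], "hand": 5.6}, {"slide": [-0.9, -4.5, 0], "dr": [0, 0, -22.5], "hand": 5.6}]'

```text
time: 25.28
tcp_pos: [616.1, 101.1, 167.4]
orientation: [0.001, 0.496, 0.868, 0.001]
ft_force: [0.6, 1.9, 0.0]
opening: 0.615
grip_force: 0.9
```

Run:
```python
from h import *
arc([58,52,46,40,34])
```

```text
58 slide [-0.02, -1.35, 0.33] dr [0.1, 0.0, -6.4] | t 25.27 pos [616.1, 101.1, 167.4] F [0.6, 1.9, 0.0]
52 slide [-0.21, -2.5, 0.33] dr [0.1, 0.0, -12.4] | t 25.27 pos [616.1, 101.1, 167.4] F [0.6, 1.9, 0.0]
46 slide [-0.52, -3.62, 0.33] dr [0.1, 0.0, -18.4] | t 25.27 pos [616.1, 101.1, 167.4] F [0.6, 1.9, 0.0]
40 slide [-0.94, -4.7, 0.33] dr [0.1, 0.0, -24.4] | t 25.27 pos [616.1, 101.1, 167.4] F [0.6, 1.9, 0.0]
34 slide [-1.48, -5.73, 0.33] dr [0.1, 0.1, -30.4] | t 25.27 pos [616.1, 101.1, 167.4] F [0.6, 1.9, 0.0]
```

The finger is in contact and the force is small (about 2 N), so the scope is moving.

Request:
carry_out --steps '[{"slide": [0, -1.3, 0.2], "dr": [0, 0, -6.4], "hand": 5.6}, {"slide": [-0.2, -2.5, 0.2], "dr": [0, 0, -12.4], "hand": 5.6}, {"slide": [-0.5, -3.6, 0.2], "dr": [0, 0, -18.4], "hand": 5.6}, {"slide": [-0.95, -4.7, 0.2], "dr": [0, 0, -24.4], "hand": 5.6}, {"slide": [-1.5, -5.7, 0.2], "dr": [0, 0, -30.4], "hand": 5.6}]'

```text
time: 25.9
tcp_pos: [574.4, 59.1, 165.4]
orientation: [0.001, 0.251, 0.968, 0.0]
ft_force: [0.2, 1.7, -0.1]
opening: 0.613
grip_force: 0.8
```

Run:
```python
from h import *
arc([30,25,20,15,10])
```

```text
30 slide [0.0, -0.77, 0.13] dr [0.1, 0.1, -3.9] | t 25.9 pos [574.4, 59.1, 165.4] F [0.2, 1.7, -0.1]
25 slide [-0.11, -1.74, 0.13] dr [0.1, 0.1, -8.9] | t 25.9 pos [574.4, 59.1, 165.4] F [0.2, 1.7, -0.1]
20 slide [-0.3, -2.69, 0.13] dr [0.1, 0.1, -13.9] | t 25.9 pos [574.4, 59.1, 165.4] F [0.2, 1.7, -0.1]
15 slide [-0.57, -3.61, 0.13] dr [0.1, 0.1, -18.9] | t 25.9 pos [574.4, 59.1, 165.4] F [0.2, 1.7, -0.1]
10 slide [-0.93, -4.52, 0.13] dr [0.0, 0.1, -23.9] | t 25.9 pos [574.4, 59.1, 165.4] F [0.2, 1.7, -0.1]
```

Request:
carry_out --steps '[{"slide": [0, -0.77, 0], "dr": [0, 0, -4], "hand": 5.6}, {"slide": [-0.1, -1.7, 0], "dr": [0, 0, -9], "hand": 5.6}, {"slide": [-0.3, -2.7, 0], "dr": [0, 0, -14], "hand": 5.6}, {"slide": [-0.57, -3.6, 0], "dr": [0, 0, -19], "hand": 5.6}, {"slide": [-0.93, -4.5, 0], "dr": [0, 0, -24], "hand": 5.6}]'

```text
time: 26.52
tcp_pos: [560.8, 15.2, 165.4]
orientation: [0.001, 0.044, 0.999, 0.0]
ft_force: [0.8, 0.9, -0.1]
opening: 0.616
grip_force: 0.6
```

Run:
```python
from h import *
arc([8,4,0,-3,-6])
```

```text
8 slide [0.01, -0.39, 0.14] dr [0.0, 0.1, -2.0] | t 26.52 pos [560.8, 15.2, 165.4] F [0.8, 0.9, -0.1]
4 slide [-0.04, -1.16, 0.14] dr [0.0, 0.1, -6.0] | t 26.52 pos [560.8, 15.2, 165.4] F [0.8, 0.9, -0.1]
0 slide [-0.15, -1.93, 0.14] dr [0.0, 0.1, -10.0] | t 26.52 pos [560.8, 15.2, 165.4] F [0.8, 0.9, -0.1]
-3 slide [-0.27, -2.5, 0.14] dr [0.0, 0.1, -13.0] | t 26.52 pos [560.8, 15.2, 165.4] F [0.8, 0.9, -0.1]
-6 slide [-0.41, -3.06, 0.14] dr [0.0, 0.1, -16.0] | t 26.52 pos [560.8, 15.2, 165.4] F [0.8, 0.9, -0.1]
```

Request:
carry_out --steps '[{"slide": [0, -0.4, 0], "dr": [0, 0, -2], "hand": 5.6}, {"slide": [-0.03, -1, 0], "dr": [0, 0, -5], "hand": 5.6}, {"slide": [-0.1, -1.5, 0], "dr": [0, 0, -8], "hand": 5.6}, {"slide": [-0.15, -1.9, 0], "dr": [0, 0, -10], "hand": 5.6}, {"slide": [-0.2, -2.2, 0], "dr": [0, 0, -10], "hand": 5.6}]'

```text
time: 27.15
tcp_pos: [560.6, -6.8, 165.1]
orientation: [0.001, -0.041, 0.999, 0.0]
ft_force: [-0.6, 1.9, 1.3]
opening: 0.618
grip_force: 0.7
```

Run:
```python
from h import *
rel();arc([0,-6])
```

```text
s -16.1 lat -2.7 z 165.1 | Fax -0.4 Flat 2.0 Fz 1.3 | nose past mouth 71.9 t 27.15 dr [0.29347795 0.19731647 0.02085096]
0 slide [-0.02, 0.26, 0.11] dr [-0.0, 0.1, -0.1] | t 27.15 pos [560.6, -6.8, 165.1] F [-0.6, 1.9, 1.3]
-6 slide [-0.08, -0.9, 0.11] dr [-0.0, 0.1, -6.1] | t 27.15 pos [560.6, -6.8, 165.1] F [-0.6, 1.9, 1.3]
```

Now slowly to the stop, watching the force.

Request:
carry_out --steps '[{"slide": [0, -0.2, 0], "dr": [0, 0, 0], "hand": 5.6}, {"slide": [0, -0.4, 0], "dr": [0, 0, 0], "hand": 5.6}, {"slide": [0, -0.6, 0], "dr": [0, 0, 0], "hand": 5.6}]'

```text
time: 27.52
tcp_pos: [560.7, -12.8, 164.4]
orientation: [-0.0, -0.042, 0.999, 0.0]
ft_force: [-1.0, 1.9, 0.7]
opening: 0.618
grip_force: 0.7
```

Request:
carry_out --steps '[{"slide": [0, -0.15, 0], "dr": [0, 0, 0], "hand": 5.6}, {"slide": [0, -0.3, 0], "dr": [0, 0, 0], "hand": 5.6}, {"slide": [0, -0.3, 0], "dr": [0, 0, 0], "hand": 5.6}]'

```text
time: 27.9
tcp_pos: [560.8, -15.4, 164.3]
orientation: [-0.0, -0.041, 0.999, 0.0]
ft_force: [-0.5, 4.7, -0.4]
opening: 0.615
grip_force: 2.3
```

Request:
carry_out --steps '[{"slide": [0, -0.1, 0], "dr": [0, 0, 0], "hand": 5.6}, {"slide": [0, -0.15, 0], "dr": [0, 0, 0], "hand": 5.6}, {"slide": [0, -0.15, 0], "dr": [0, 0, 0], "hand": 5.6}]'

```text
time: 28.28
tcp_pos: [560.8, -15.7, 164.2]
orientation: [-0.0, -0.041, 0.999, 0.001]
ft_force: [-1.0, 17.6, 1.7]
opening: 0.619
grip_force: 8.8
```

The arm is hard on its stop. I'll back off to the middle of the tube so nothing touches, then raise and move clear.

Request:
carry_out --steps '[{"slide": [0, 0.4, 0], "dr": [0, 0, 0], "hand": 5.6}, {"slide": [0, 1, 0], "dr": [0, 0, 0], "hand": 6.5}, {"slide": [0, 1.2, 0], "dr": [0, 0, 0], "hand": 6.5}, {"slide": [0, 1.2, 0], "dr": [0, 0, 0], "hand": 6.5}]'

```text
time: 28.78
tcp_pos: [560.2, -5.2, 164.4]
orientation: [0.0, -0.042, 0.999, -0.0]
ft_force: [-0.1, -0.7, 0.3]
opening: 0.711
grip_force: 0.0
```

Request:
carry_out --steps '[{"slide": [0, 0, -2], "dr": [0, 0, 0], "hand": 6.5}, {"slide": [0, 0, -5], "dr": [0, 0, 0], "hand": 6.5}, {"slide": [0, 0, -9], "dr": [0, 0, 0], "hand": 6.5}, {"slide": [0, 0, -9], "dr": [0, 0, 0], "hand": 6.5}]'

```text
time: 29.28
tcp_pos: [561.7, -5.5, 257.4]
orientation: [0.002, -0.042, 0.999, -0.0]
ft_force: [0.3, 0.4, -0.2]
opening: 0.714
grip_force: 0.0
```

Request:
carry_out --steps '[{"slide": [0, -6, 0], "dr": [0, 0, 0], "hand": 6.5}, {"slide": [0, -12, 0], "dr": [0, 0, 0], "hand": 6.5}, {"slide": [0, -18, 0], "dr": [0, 0, 0], "hand": 6.5}, {"slide": [0, -24, 0], "dr": [0, 0, 0], "hand": 6.5}, {"slide": [0, -28, 0], "dr": [0, 0, 0], "hand": 6.5}]'

```text
time: 29.9
tcp_pos: [582.8, -286.8, 253.3]
orientation: [-0.0, -0.041, 0.999, 0.0]
ft_force: [-0.6, 0.5, -0.9]
opening: 0.713
grip_force: 0.0
```

Run:
```python
from h import *
f=load('top'); g=grab('top'); s=st(); print(s['time'],s['tcp_pos'],s['ft_force'])
# scope top expected at theta=0 and lug at seated pose: sample darkness centroid
a=np.radians(4.9)
lug=[576.5-69.1*np.cos(a),-2.8-69.1*np.sin(a),58]; sc=[560.6,-4.2,200]
p=proj(g,[lug,sc]);print(p.round(1))
im=g['pixels'].astype(int); x,y=p[0].round().astype(int)
print('lug rows (col %d)'%x,[(r,im[r,x-2:x+3].mean().round()) for r in range(y-10,y+12)])
x,y=p[1].round().astype(int)
print('scope cols (row %d)'%y,[(c,im[y-1:y+2,c].mean().round()) for c in range(x-14,x+15)])
```

```text
29.95 [ 583.16017972 -289.96040872  253.35965369] [-2.81958605 -1.73248209 -0.25373311]
[[304.8 249.4]
 [304.2 219.6]]
lug rows (col 305) [(239, np.float64(128.0)), (240, np.float64(97.0)), (241, np.float64(101.0)), (242, np.float64(102.0)), (243, np.float64(103.0)), (244, np.float64(106.0)), (245, np.float64(79.0)), (246, np.float64(30.0)), (247, np.float64(7.0)), (248, np.float64(8.0)), (249, np.float64(10.0)), (250, np.float64(10.0)), (251, np.float64(10.0)), (252, np.float64(11.0)), (253, np.float64(9.0)), (254, np.float64(8.0)), (255, np.float64(83.0)), (256, np.float64(74.0)), (257, np.float64(16.0)), (258, np.float64(11.0)), (259, np.float64(8.0)), (260, np.float64(10.0))]
scope cols (row 220) [(290, np.float64(23.0)), (291, np.float64(66.0)), (292, np.float64(102.0)), (293, np.float64(100.0)), (294, np.float64(95.0)), (295, np.float64(76.0)), (296, np.float64(41.0)), (297, np.float64(26.0)), (298, np.float64(44.0)), (299, np.float64(48.0)), (300, np.float64(52.0)), (301, np.float64(51.0)), (302, np.float64(50.0)), (303, np.float64(52.0)), (304, np.float64(58.0)), (305, np.float64(65.0)), (306, np.float64(77.0)), (307, np.float64(84.0)), (308, np.float64(101.0)), (309, np.float64(99.0)), (310, np.float64(71.0)), (311, np.float64(50.0)), (312, np.float64(58.0)), (313, np.float64(82.0)), (314, np.float64(68.0)), (315, np.float64(4.0)), (316, np.float64(10.0)), (317, np.float64(11.0)), (318, np.float64(9.0))]
```

The lug (rows 246–254) and the scope top (columns 298–310) are where they should be.

```bash
python3 -c "
from h import *
print(manip.hand_in())"
```

```text
the job is handed in; nothing more can be done
None
```

The narrow carrier is pressed home against its stop (about 10 N) and released, the scope is swung onto its stop and released, and the job is handed in at about 30 s; one slip before the clips briefly put about 50 N downward on the stage, which could count as bearing down hard.

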